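# Key and seat the drain-pump cover

## Robot

A 7-joint arm with a two-finger parallel gripper is mounted at the origin on a cart in front of the work surface, level with it; the furniture and walls round the work are solid. World frame = base frame: x ahead of the robot, y to its left, z up, the work surface at z = 0. Lengths are in m, angles in rad, forces in N, time in s.
With the tool pointing down it reaches from about 0.425 to 0.95 m from the base axis. Payload 4.7 kg.
Tool frame: the origin (TCP) lies midway between the tips of the shut fingers; the grasp point (between the pads) lies pinch_z behind it (pinch_z is the distance from the TCP to the grasp point, in m); z points along the fingers, y is the line along which they close (so a half turn about z gives the same grasp; the last joint's range is limited). The gripper opens to 87 mm and grips with 3 to 60 N. Pads are 19 mm wide; open, the fingers measure 117 mm over their backs; the gripper's body (75 mm by 190 mm) begins 51 mm behind the grasp point.
Start: joints at [-1.202, 0.469, -0.049, 1.532, 0.024, 1.141, -0.082], TCP at [0.261, 0.622, 0.193] pointing down, gripper open.
Joint ranges: [-2.59, 2.59], [-0.33, 1.99], [-1.39, 1.29], [0.1, 2.45], [-1.04, 4.18], [0.21, 1.99], [-2.66, 2.66]. Speed limits (rad/s): [2.57, 2.57, 3.14, 3.14, 3.14, 3.14, 3.14].

## Interface

Orientations are given as a rotation vector (axis times angle).
In Python, from plant import * gives the robot as it stands.
- The arm moves only by the shell command python3 -m pendant 'ROWS' [FORCE]. ROWS is JSON, a list of rows, each a list of 3 entries, a list of its own where there are three numbers: the opening, from 0 (shut) to 1 (fully open), then the shift along the tool's x, y, z in units of 0.02 m (1.0 is 0.02 m), then the turn, a rotation vector about the tool's x, y, z in units of pi/4 rad (1.0 is pi/4 rad). A call has 1 to 5 rows; each row shifts and turns the commanded pose from where the row before left it, along the tool's axes as they then stand; what a row does not reach is not made up. A row lasts 1/10 s, in which the tool goes at most 50 mm and 8.59 degrees, less where a joint would pass 70% of its speed; a pose out of reach is approached as far as the arm can. A call with a number of a shift or a turn outside -1 to 1 is refused whole. A call with a gripper value outside its range is refused whole. The fingers move at their own pace and stop on an object; FORCE is the grip in N (left out, the last holds). Time passes only in rows, so rows that do not move let the fingers close. It gives the time, the measured TCP pose, the force, the opening and the grip force at its end, in the units of the state.
- get_state(): the state, without advancing time (a new reading comes with each control period).
- snapshot(name): name is "side" or "top" or "wrist"; returns a dict with "frame" (420x560x3 uint8, blue, green, red), "mtx" (3x3 intrinsics, pixels), "dist" ([k1, k2, p1, p2, k3] as OpenCV has them; the pictures are not rectified), "xyz" and "orientation" of the camera in the world; the wrist camera has in their place "T_tool_cam" (4x4, takes a point from camera to tool coordinates, whose origin is the TCP and whose axes are the flange's). Camera axes: x right, y down, z forward; pixel columns grow to the right and rows downward; lengths in m; the calibration is good to about 2 mm. A picture is of the moment at which its call begins: read the wrist's pose just before it. There is no depth.
- finish_job(): hands the job in; it is judged then, once.
The state is a dict: "clock": time; "joint_pos": joint angles; "qvel": joint speeds; "joint_efforts": joint torques, N m; "ee_pos": TCP position; "orientation": TCP orientation; "ft_force": force on the tool from outside, world axes, zero at the start; "moment": the same for the moment, N m; "grip_width": finger opening in m; "grasp_force": force on a finger pad.
Only numpy, scipy, OpenCV 4.12 (cv2) and the standard library are available. Lean on these libraries where they do the work, as an engineer would, in place of code of your own. Each camera call takes 0.05 s, during which the arm holds its last target. There are 200 camera calls.

## Task

The round white cover lies loose and misaligned on the washer's drain-pump housing. With a fingertip, push it round by its ribs until the notch in its rim stands over the housing's key (the narrow rib that crosses its rim), then press its middle straight down until it is fully home, level and flush in the housing, and take the hand away. Push and press only: never lift the cover or tip it up, and leave the small things standing around the pump where they are.

Things in the scene. Friction and masses are not known exactly. Their poses are not given: they have to be found in the camera images.
- housing: pump housing, fixed: grey plastic round bowl, 132 mm outside, 120 mm inside, rim 46 mm above the worktop, on a 150 x 150 x 12 mm plywood board; an outlet stub low on one side reaches 96 mm from the axis. In its middle a 16 mm spindle (top 49 mm above the worktop) runs in a blind bore under the cover and keeps it centred. Origin: on the axis at worktop level; z up, x towards the key
- key (a point): the key: a rib 8 mm wide on the inside of the housing wall, from 49 to 60 mm from the axis, top 41.7 mm above the worktop; its outer end is a block of the same width that crosses the rim (60 to 80 mm from the axis, top 50 mm above the worktop) and is seen from above. Point: on the rib's top, 53 mm from the axis
- cover: loose white plastic disc, 114 mm across, 12 mm thick, 160 g, one notch in its rim. Origin: centre of its underside; x towards the notch, z up. At the start it lies level on the gasket, underside 42 mm above the worktop, turned any way; it turns either way and stays where left. Home: underside 34 mm above the worktop, disc flush with the rim. It goes down only with the notch over the key (about 3 degrees)
- boss (a point): centre of the flat top of the round boss (40 mm across) in the middle of the cover, 20 mm above the cover's underside: the place to press
- rib_a (a point): one of two finger ribs on the cover: a straight radial wall 8 mm thick, from 24 to 52 mm from the cover's centre, its top 26 mm and its foot 12 mm above the cover's underside; lies 90 degrees counter-clockwise (seen from above) from the notch. Point: middle of its top, 38 mm from the centre
- rib_b (a point): the other finger rib, same shape, opposite the first (90 degrees clockwise from the notch). Point: middle of its top
- notch (a point): the notch in the cover's rim: open outward, right through the disc, from 47 mm to the edge at 57 mm, 13 mm wide at its inner and 16 mm at its outer end. Point: in the middle of the notch, 53 mm from the cover's centre, at its underside
- gasket (a joint): travel of the rubber gasket ring (50 to 80 mm across) under the cover: 0 up, grows as it is pressed down, 0.008 m fully down. It slides stiffly: about 6 N moves it, no spring, it stays where it is left and does not turn
- dropper: small dropper bottle, 33 mm across, 102 mm tall, stands left of the pump; leave alone. Origin: centre of its underside
- spool: thread spool, 28 mm across, 36 mm tall, stands beyond the pump; leave alone. Origin: centre of its underside
- cup: dosing cup, 63 mm across, 49 mm tall, stands right of the pump; leave alone. Origin: centre of its underside
- tealight: tealight, 38 mm across, 15 mm tall, stands beyond the pump; leave alone. Origin: centre of its underside
Mind the look-alikes: they are no part of the job. There is more than one size of the cover; the one meant has the size given above. Several things have the shape of the housing; the one meant has the colours described above.

How it is judged:
By the outcome, as a careful person would: the job done as asked, in the order asked, and still so for the second after the job is handed in, with the robot touching nothing.
It also fails if it takes over 45 s, if anything falls off the work surface, if the arm or the gripper's body presses on something with over 40 N, if the wrist force passes 120 N, or if a joint passes its speed limit or range.

## Working session

There is one attempt and no reset: what is moved stays moved. The work goes in short steps, Python scripts to look and compute and a shell command to move; the robot and the scene stay as the last step left them, time stands still between calls to the robot, and variables do not carry over. Pictures are saved under pics/ and viewed, at most 10 in all, crops included, and the job is handed in when it is done.

```bash
mkdir -p pics
cat > h.py <<'E'
from plant import *
import numpy as np, cv2
from scipy.spatial.transform import Rotation as R
def cam(s,st=None):
    if 'xyz' in s:
        o=np.array(s['orientation']); r=(R.from_rotvec(o).as_matrix() if o.size==3 else o.reshape(3,3)); return r,np.array(s['xyz'])
    T=np.array(s['T_tool_cam']); r=R.from_rotvec(st['orientation']).as_matrix()
    return r@T[:3,:3], r@T[:3,3]+np.array(st['ee_pos'])
def pix2w(s,px,z,st=None):
    r,t=cam(s,st); p=cv2.undistortPoints(np.array(px,float).reshape(-1,1,2),np.array(s['mtx']),np.array(s['dist'])).reshape(-1,2)
    d=np.c_[p,np.ones(len(p))]@r.T; return t+d*((z-t[2])/d[:,2])[:,None]
def w2pix(s,P,st=None):
    r,t=cam(s,st); return cv2.projectPoints((np.array(P,float)-t)@r,np.zeros(3),np.zeros(3),np.array(s['mtx']),np.array(s['dist']))[0].reshape(-1,2)
E
python3 - <<'E'
from h import *
st=get_state(); print(st)
import pickle
S={}
for n in ['top','side']:
    s=snapshot(n); S[n]=s; cv2.imwrite(f'pics/{n}0.png',s['frame']); print(n,s['xyz'],s['orientation'])
pickle.dump(S,open('s0.pkl','wb'))
E
```

```text
{'clock': 0.0, 'joint_pos': array([-1.20188416,  0.46945482, -0.04856773,  1.53368152,  0.02410045,
        1.14100305, -0.08225326]), 'qvel': array([ 0.00097475, -0.00168749,  0.00174953, -0.00063854, -0.00109647,
       -0.00036726, -0.00094993]), 'joint_efforts': array([ 3.65894984e-04, -5.07975125e+01, -8.04203795e-02, -2.36159796e+01,
       -6.13554823e-02,  3.78225662e-02,  1.87503515e-04]), 'ee_pos': array([0.26125085, 0.62168176, 0.19149564]), 'orientation': array([-6.20626052e-01, -3.07936796e+00,  3.04307478e-03]), 'ft_force': array([-0.49763221,  0.12878073, -0.12835424]), 'moment': array([-0.03029462,  0.07388319,  0.02507315]), 'grasp_force': 0.0, 'grip_width': 0.08728319423956833}
top [ 0.44788562 -0.07928536  1.38175035] [-2.19252064  2.15868363 -0.10331519]
side [0.40153122 0.55306464 0.66838079] [-0.3393947   2.76318413 -1.19227802]
```

View pics/top0.png

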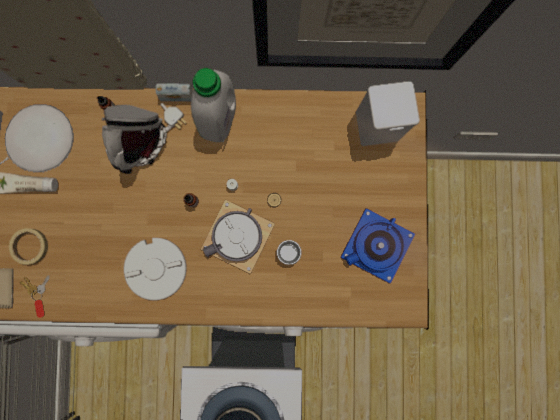

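View pics/side0.png

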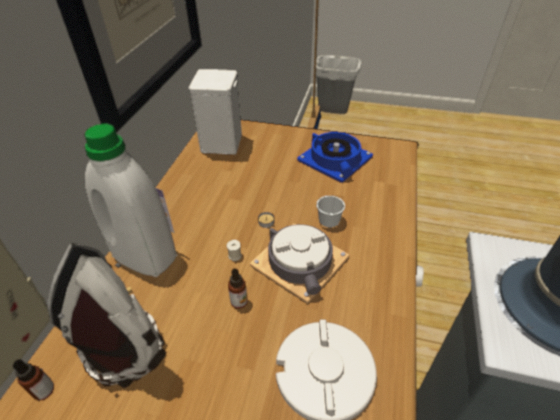

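The top view shows the pump at about (237,236) with the cover on it. The dropper is at (190,200), the spool at (232,184), the tealight at (274,199) and the cup at (288,252). The large lid at (155,268) and the blue housing at (380,245) are the look-alikes. Next I'll enlarge the pump.

Run:
```python
from h import *
import pickle
S=pickle.load(open('s0.pkl','rb'))
a=cv2.resize(S['top']['frame'][190:285,180:310],None,fx=6,fy=6,interpolation=cv2.INTER_CUBIC)
cv2.imwrite('pics/c1.png',a)
b=cv2.resize(S['side']['frame'][205:305,235:365],None,fx=6,fy=6,interpolation=cv2.INTER_CUBIC)
cv2.imwrite('pics/c2.png',b)
print(pix2w(S['top'],[[237,236],[190,200],[288,252]],0.05))
print(w2pix(S['top'],[get_state()['ee_pos'],[0,0,0],[.5,0,0]]))
```

```text
[[ 0.4976624   0.0144625   0.05      ]
 [ 0.58977948  0.1395392   0.05      ]
 [ 0.45829432 -0.11855512  0.05      ]]
[[-30.25585198 330.90625457]
 [239.94751633 426.10490858]
 [243.67304001 235.93186211]]
```

View pics/c1.png

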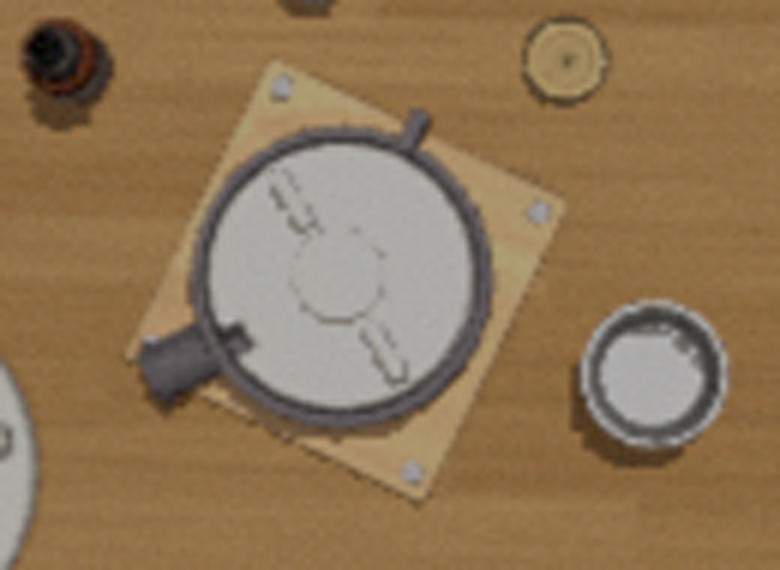

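The key block shows at crop (417,130), with the axis at about (340,275). The notch is at (237,338), the ribs at (292,200) and (385,352). The cover needs about 149° clockwise. I'm moving over the pump for a closer look.

```bash
python3 -m pendant '[[0,[-1,-1,0],[0,0,0]],[0,[-1,-1,0],[0,0,0]],[0,[-1,-1,0],[0,0,0]],[0,[-1,-1,0],[0,0,0]],[0,[-1,-1,0],[0,0,0]]]' 20 >/dev/null
python3 -m pendant '[[0,[-1,-1,0],[0,0,0]],[0,[-1,-1,0],[0,0,0]],[0,[-1,-1,0],[0,0,0]],[0,[-1,-1,0],[0,0,0]],[0,[-1,-1,0],[0,0,0]]]'
python3 -m pendant '[[0,[-1,-1,0],[0,0,0]],[0,[-1,-1,0],[0,0,0]],[0,[-1,-1,0],[0,0,0]],[0,[-1,-1,0],[0,0,0]],[0,[-1,-1,0],[0,0,0]]]'
python3 -m pendant '[[0,[-1,-1,0],[0,0,0]],[0,[-1,-1,0],[0,0,0]],[0,[-1,-1,0],[0,0,0]],[0,[-1,-1,0],[0,0,0]],[0,[0,0,0],[0,0,0]]]'
python3 - <<'E'
from h import *
import pickle
st=get_state(); s=snapshot('wrist'); pickle.dump((st,s),open('w1.pkl','wb'))
cv2.imwrite('pics/w1.png',s['frame']); print(s['T_tool_cam']); print({k:st[k] for k in('joint_pos','ee_pos','orientation')})
print(pinch_z if 'pinch_z' in globals() else '')
E
```

```text
clock: 1.1
ee_pos: [0.3685, 0.3591, 0.1922]
orientation: [-0.621, -3.079, 0.001]
ft_force: [0.1, 0.5, 0.3]
grip_width: 0.0152
grasp_force: 0.0
clock: 1.6
ee_pos: [0.4218, 0.2283, 0.1923]
orientation: [-0.62, -3.079, 0.0]
ft_force: [-0.5, -0.6, -0.2]
grip_width: 0.0005
grasp_force: 0.0
clock: 2.1
ee_pos: [0.4656, 0.1205, 0.1924]
orientation: [0.631, 3.077, -0.002]
ft_force: [-0.0, -0.3, 0.4]
grip_width: 0.0003
grasp_force: 0.0
[[ 4.64095168e-04 -9.54254720e-01 -2.98994504e-01  8.35854726e-02]
 [ 9.99999892e-01  4.33752768e-04  1.67844195e-04 -1.37986022e-04]
 [-3.04764221e-05 -2.98994550e-01  9.54254818e-01 -1.91485421e-01]
 [ 0.00000000e+00  0.00000000e+00  0.00000000e+00  1.00000000e+00]]
{'joint_pos': array([-0.53363373,  0.14771668,  0.21439964,  1.98979595, -0.03509871,
        1.00801929,  0.86330972]), 'ee_pos': array([0.46558368, 0.12054819, 0.19240341]), 'orientation': array([ 6.31309301e-01,  3.07695997e+00, -2.48029372e-03])}
0.0187
```

View pics/w1.png

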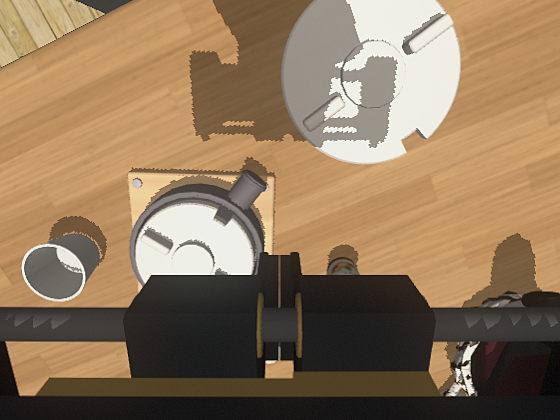

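The wrist view shows the pump rim at about (197,240), the stub at (248,187) and the notch near (224,214), half hidden by the gripper. That agrees with the top view, so I'll compute the geometry.

Run:
```python
from h import *
import pickle
s=pickle.load(open('s0.pkl','rb'))['top']
f=lambda p:(np.array(p,float)+.5)/6-.5+[180,190]
c=pix2w(s,[f([341,276])],.046)[0]
def a(n,p,z):
    w=pix2w(s,[f(p)],z)[0]; d=(w-c)[:2]; print(n,w.round(4),'r',np.hypot(*d).round(4),'ang',np.degrees(np.arctan2(d[1],d[0])).round(1))
print(c)
a('key',[417,128],.05);a('notch',[240,337],.054);a('rib_b',[292,200],.068);a('rib_a',[385,352],.068);a('boss',[338,276],.062)
a('dropper',[48,45],.1);a('cup',[654,372],.049)
st,w=pickle.load(open('w1.pkl','rb'))
r=R.from_rotvec(st['orientation']).as_matrix();print(r.round(3))
print(pix2w(w,[[224,214],[156,241],[248,187]],.054,st))
th=np.radians(np.arange(0,360,30));print(w2pix(w,np.c_[c[0]+.066*np.cos(th),c[1]+.066*np.sin(th),0*th+.046],st).round())
```

```text
[0.49887275 0.01628787 0.046     ]
key [ 0.5636 -0.0156  0.05  ] r 0.0721 ang -26.3
notch [0.4716 0.0587 0.054 ] r 0.0504 ang 122.8
rib_b [0.5302 0.0364 0.068 ] r 0.0372 ang 32.7
rib_a [ 0.466  -0.0047  0.068 ] r 0.0391 ang -147.4
boss [0.4982 0.0164 0.062 ] r 0.0006 ang 167.3
dropper [0.5917 0.1377 0.1   ] r 0.1528 ang 52.6
cup [ 0.4594 -0.1201  0.049 ] r 0.142 ang -106.1
[[-0.919  0.394  0.   ]
 [ 0.394  0.919 -0.002]
 [-0.001 -0.001 -1.   ]]
[[ 0.46804303  0.06427438  0.054     ]
 [ 0.46699984 -0.00623433  0.054     ]
 [ 0.45349184  0.09516948  0.054     ]]
[[224. 312.]
 [250. 293.]
 [262. 265.]
 [256. 233.]
 [233. 206.]
 [198. 192.]
 [162. 198.]
 [136. 219.]
 [127. 250.]
 [136. 281.]
 [159. 305.]
 [191. 316.]]
```

Angles about the axis (0.499, 0.016): key -26°, notch 123°, rib_b 33°, rib_a -147°. I'll drop the shut fingertip behind rib_b, on its counter-clockwise side, and sweep clockwise.

```bash
python3 -m pendant '[[0,[-0.9,-0.53,0],[0,0,0]],[0,[-0.9,-0.53,0],[0,0,0]],[0,[-0.9,-0.53,0],[0,0,0]],[0,[-0.9,-0.53,0],[0,0,0]],[0,[0,0,0],[0,0,0.14]]]'
python3 -m pendant '[[0,[0,0,0],[0,0,0.14]],[0,[0,0,0],[0,0,0.14]],[0,[0,0,1],[0,0,0]],[0,[0,0,1],[0,0,0]],[0,[0,0,1],[0,0,0]]]'
python3 -m pendant '[[0,[0,0,1],[0,0,0]],[0,[0,0,1],[0,0,0]],[0,[0,0,0],[0,0,0]],[0,[0,0,0],[0,0,0]]]'
```

```text
clock: 2.65
ee_pos: [0.5155, 0.0564, 0.1924]
orientation: [0.797, 3.038, -0.001]
ft_force: [0.1, 0.4, -1.0]
grip_width: 0.0005
grasp_force: 0.0
clock: 3.15
ee_pos: [0.5141, 0.0595, 0.1317]
orientation: [-1.114, -2.937, -0.001]
ft_force: [0.8, -0.1, 0.7]
grip_width: 0.0004
grasp_force: 0.0
clock: 3.55
ee_pos: [0.5143, 0.0587, 0.0925]
orientation: [-1.116, -2.936, 0.0]
ft_force: [0.6, -0.5, -0.1]
grip_width: 0.0002
grasp_force: 0.0
```

```bash
python3 -m pendant '[[0,[-0.15,-0.17,0.84],[0,0,0]],[0,[0,0,0.82],[0,0,0]],[0,[0,0,0],[0,0,0]]]'
python3 -m pendant '[[0,[-0.273,0.073,0],[0,0,0.18]],[0,[-0.273,0.073,0],[0,0,0.18]],[0,[-0.273,0.073,0],[0,0,0.18]],[0,[-0.273,0.073,0],[0,0,0.18]]]'
```

```text
clock: 3.85
ee_pos: [0.5138, 0.0536, 0.0589]
orientation: [-1.117, -2.935, 0.001]
ft_force: [-0.0, 0.0, -0.0]
grip_width: 0.0007
grasp_force: 0.0
clock: 4.25
ee_pos: [0.5333, 0.0399, 0.0611]
orientation: [1.898, 2.502, 0.004]
ft_force: [0.6, -0.3, -0.8]
grip_width: 0.0003
grasp_force: 0.0
```

```bash
python3 -m pendant '[[0,[-0.273,0.073,0],[0,0,0.18]],[0,[-0.273,0.073,0],[0,0,0.18]],[0,[-0.273,0.073,0],[0,0,0.18]],[0,[-0.273,0.073,0],[0,0,0.18]],[0,[-0.273,0.073,0],[0,0,0.18]]]'
python3 - <<'E'
from h import *
s=snapshot('top'); cv2.imwrite('pics/t2.png',np.hstack([cv2.resize(s['frame'][190:290,180:310],None,fx=5,fy=5,interpolation=cv2.INTER_CUBIC)]))
E
```

```text
clock: 4.75
ee_pos: [0.5402, 0.0131, 0.061]
orientation: [2.648, 1.691, 0.005]
ft_force: [-0.1, -0.7, 0.5]
grip_width: 0.0001
grasp_force: 0.0
```

View pics/t2.png

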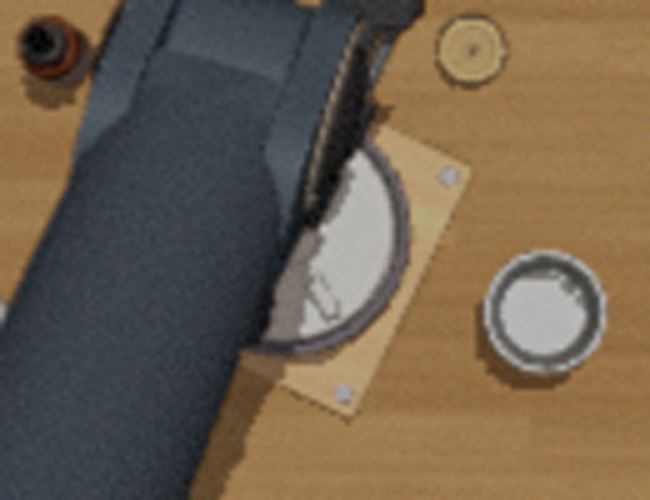

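The rib at (323,295) has not moved, so the sweep did not carry the cover. I'll check with the side and wrist views.

Run:
```python
from h import *
s=snapshot('side'); st=get_state(); w=snapshot('wrist')
print(st['ee_pos'],w2pix(s,[st['ee_pos'],[.5302,.0364,.068],[.466,-.0047,.068],[.4989,.0163,.046]]).round(1))
a=cv2.resize(s['frame'][200:310,230:370],(560,440),interpolation=cv2.INTER_CUBIC)
b=cv2.resize(w['frame'],(240,180))
o=np.zeros((440,800,3),np.uint8);o[:,:560]=a;o[:180,560:]=b;cv2.imwrite('pics/s3.png',o)
```

```text
[0.53996641 0.01234488 0.06077279] [[281.  236.3]
 [282.9 243.4]
 [318.7 234.2]
 [300.3 246.2]]
```

View pics/s3.png

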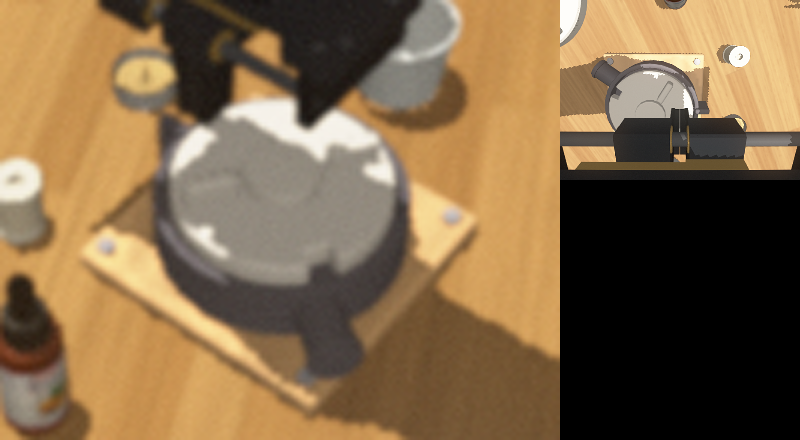

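The cover has not turned, and rib_b lies at crop (210,188). The fingertip at crop (205,122) sits higher than its reading suggests, so it passed over the rib. I'll feel gently for the disc surface from here.

```bash
python3 -m pendant '[[0,[0,0,0.15],[0,0,0]],[0,[0,0,0.1],[0,0,0]],[0,[0,0,0],[0,0,0]]]'
python3 -m pendant '[[0,[0,0,0.1],[0,0,0]],[0,[0,0,0],[0,0,0]]]'
python3 -m pendant '[[0,[0,0,0.1],[0,0,0]],[0,[0,0,0],[0,0,0]]]'
```

```text
clock: 5.2
ee_pos: [0.5387, 0.0129, 0.0541]
orientation: [-2.642, -1.699, 0.0]
ft_force: [0.4, -0.0, -0.6]
grip_width: 0.0004
grasp_force: 0.0
clock: 5.4
ee_pos: [0.5387, 0.0125, 0.0521]
orientation: [-2.643, -1.698, 0.001]
ft_force: [0.1, 0.6, 0.7]
grip_width: 0.0001
grasp_force: 0.0
clock: 5.6
ee_pos: [0.5387, 0.0125, 0.05]
orientation: [-2.643, -1.697, 0.001]
ft_force: [-0.5, -0.5, 0.6]
grip_width: 0.0002
grasp_force: 0.0
```

```bash
python3 -m pendant '[[0,[0,0,0.1],[0,0,0]],[0,[0,0,0],[0,0,0]]]' | grep -E "ee_pos|force"
python3 -m pendant '[[0,[0,0,0.08],[0,0,0]],[0,[0,0,0],[0,0,0]]]'| grep -E "ee_pos|ft_force"
python3 -c "
from h import *
s=snapshot('side');cv2.imwrite('pics/s4.png',cv2.resize(s['frame'][200:310,230:370],(700,550),interpolation=cv2.INTER_CUBIC))"
```

```text
ee_pos: [0.5387, 0.0125, 0.0481]
ft_force: [-0.1, 0.2, 0.2]
grasp_force: 0.0
ee_pos: [0.5388, 0.0125, 0.0465]
ft_force: [0.5, -0.4, 1.2]
```

View pics/s4.png

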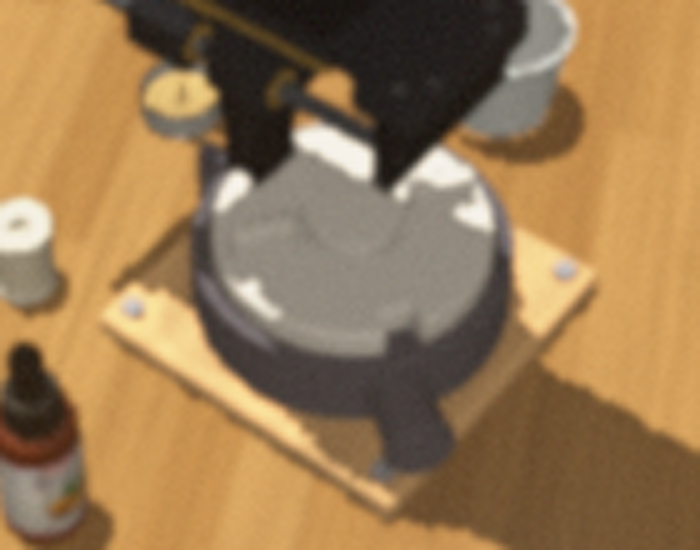

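The side view now shows two dark prongs, at crop (255,185) and (385,185), though the gripper reads shut. I'll project the tool geometry into the wrist view to sort out which parts these are.

Run:
```python
from h import *
st=get_state(); w=snapshot('wrist'); s=snapshot('side')
r=R.from_rotvec(st['orientation']).as_matrix(); t=np.array(st['ee_pos'])
P=[t+r@np.array(v) for v in ([0,0,0],[0,.015,0],[0,-.015,0],[0,.058,0],[0,-.058,0],[0,.0,-.07],[0,.095,-.07],[0,-.095,-.07],[.037,.095,-.07],[.037,-.095,-.07])]
print(np.c_[w2pix(w,P,st),w2pix(s,P),(w2pix(s,P)-[230,200])*5].round())
cv2.imwrite('pics/w5.png',w['frame'])
```

```text
[[281. 248. 282. 241. 258. 206.]
 [308. 248. 276. 238. 230. 189.]
 [253. 248. 287. 245. 287. 223.]
 [386. 248. 260. 228. 151. 142.]
 [175. 248. 304. 255. 372. 273.]
 [282. 323. 281. 217. 257.  84.]
 [535. 322. 245. 197.  75. -16.]
 [ 28. 322. 322. 239. 461. 197.]
 [557. 230. 233. 206.  13.  32.]
 [  6. 230. 310. 252. 402. 258.]]
```

View pics/w5.png

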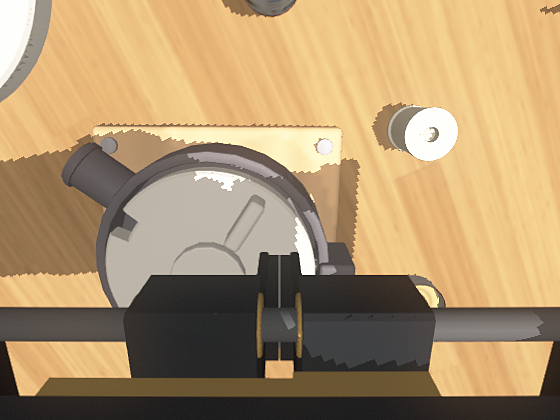

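The finger prong ends at about (280,254) in the wrist view, short of the TCP projection. The real tip therefore stands roughly 10 mm above the reading. I'll keep lowering until it touches.

```bash
f(){ grep -E "ee_pos|ft_force"; }
python3 -m pendant '[[0,[0,0,0.1],[0,0,0]],[0,[0,0,0],[0,0,0]]]' |f
python3 -m pendant '[[0,[0,0,0.06],[0,0,0]],[0,[0,0,0],[0,0,0]]]' |f
python3 -c "
from plant import *
print(sum(get_state()['ft_force'][2] for _ in range(1)))"
```

```text
ee_pos: [0.5387, 0.0125, 0.0445]
ft_force: [-0.7, -0.4, -0.6]
ee_pos: [0.5388, 0.0125, 0.0434]
ft_force: [-0.3, -0.4, 0.2]
0.2233563364871236
```

```bash
f(){ grep -E "ee_pos|ft_force"; }
python3 -m pendant '[[0,[0,0,0.07],[0,0,0]],[0,[0,0,0],[0,0,0]]]' |f
python3 -m pendant '[[0,[0,0,0.07],[0,0,0]],[0,[0,0,0],[0,0,0]]]' |f
```

```text
ee_pos: [0.5388, 0.0125, 0.042]
ft_force: [0.3, -0.7, 0.7]
ee_pos: [0.5388, 0.0125, 0.0405]
ft_force: [-0.0, -0.2, 0.3]
```

```bash
f(){ grep -E "ee_pos|ft_force"; }
python3 -m pendant '[[0,[0,0,0.07],[0,0,0]],[0,[0,0,0],[0,0,0]]]' |f
python3 -m pendant '[[0,[0,0,0.07],[0,0,0]],[0,[0,0,0],[0,0,0]]]' |f
python3 -c "
from h import *
s=snapshot('side');cv2.imwrite('pics/s6.png',cv2.resize(s['frame'][205:275,255:345],(792,616),interpolation=cv2.INTER_CUBIC)[:600])"
```

```text
ee_pos: [0.5388, 0.0125, 0.0392]
ft_force: [1.4, -0.3, -0.1]
ee_pos: [0.5388, 0.0125, 0.0378]
ft_force: [-0.5, -0.6, 0.5]
```

View pics/s6.png

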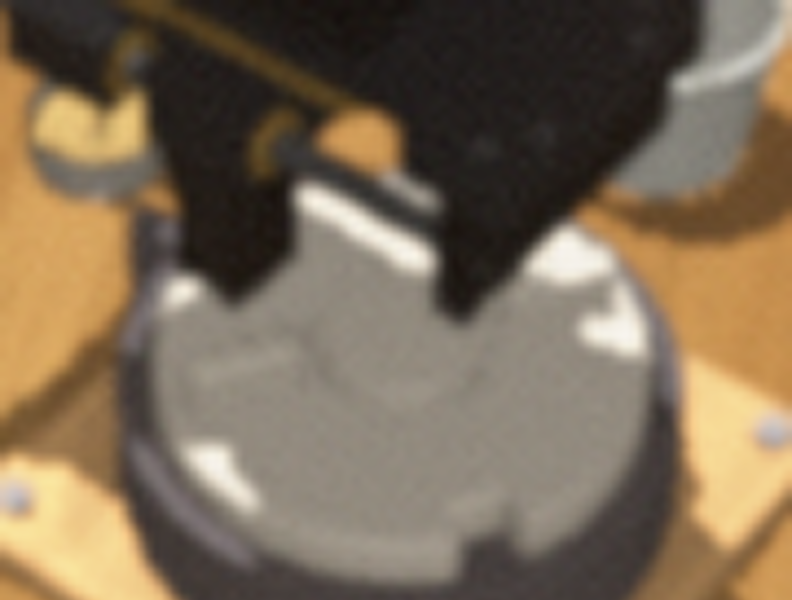

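The tip now appears at crop (240,300), still just clear of the disc. I'll keep feeling downwards.

```bash
f(){ grep -E "ee_pos|ft_force"; }
python3 -m pendant '[[0,[0,0,0.07],[0,0,0]],[0,[0,0,0],[0,0,0]]]' |f
python3 -m pendant '[[0,[0,0,0.07],[0,0,0]],[0,[0,0,0],[0,0,0]]]' |f
```

```text
ee_pos: [0.5388, 0.0125, 0.0364]
ft_force: [-0.6, -0.1, 0.5]
ee_pos: [0.5388, 0.0125, 0.035]
ft_force: [0.7, 0.6, 1.5]
```

```bash
f(){ grep -E "ee_pos|ft_force"; }
python3 -m pendant '[[0,[0,0,0.07],[0,0,0]],[0,[0,0,0],[0,0,0]]]' |f
python3 -m pendant '[[0,[0,0,0.0],[0,0,0]]]' |f
```

```text
ee_pos: [0.5388, 0.0125, 0.0335]
ft_force: [-0.6, -0.5, 0.2]
ee_pos: [0.5389, 0.0125, 0.0337]
ft_force: [1.2, -0.9, -0.3]
```

```bash
f(){ grep -E "ee_pos|ft_force"; }
python3 -m pendant '[[0,[0,0,0.06],[0,0,0]],[0,[0,0,0],[0,0,0]]]' |f
python3 -m pendant '[[0,[0,0,0.06],[0,0,0]],[0,[0,0,0],[0,0,0]]]' |f
python3 -m pendant '[[0,[0,0,0.06],[0,0,0]],[0,[0,0,0],[0,0,0]]]' |f
python3 - <<'E'
from h import *
s=snapshot('side'); st=get_state(); g=cv2.cvtColor(s['frame'],6); print(st['ee_pos'],w2pix(s,[st['ee_pos']]))
print(g[228:252,274:292])
E
```

```text
ee_pos: [0.5388, 0.0125, 0.0324]
ft_force: [-0.4, -0.4, -0.1]
ee_pos: [0.5388, 0.0125, 0.0312]
ft_force: [0.5, -0.4, -0.2]
ee_pos: [0.5388, 0.0125, 0.03]
ft_force: [-0.4, 1.2, 0.2]
[0.53882621 0.01248845 0.03001481] [[281.66006122 246.47120252]]
[[ 79  39  28  28  30  30  29  32  31  41  42  41  33  34  50  73  75  65]
 [ 69  43  28  28  33  29  29  26  29  27  30  26  25  32  65 105 109  94]
 [ 84  52  28  34  29  30  27  26  31  28  26  26  21  30  74 115 130 121]
 [ 96  58  34  30  31  31  28  30  29  25  26  23  27  29  74 120 138 138]
 [ 85  52  31  27  30  31  31  28  26  25  29  25  24  32  75 121 137 140]
 [ 68  47  32  29  32  32  31  26  26  24  25  24  26  31  72 120 139 137]
 [ 75  47  29  30  31  32  29  25  30  25  25  28  26  34  74 121 137 139]
 [ 91  59  31  26  27  29  29  27  30  27  26  26  25  35  78 124 138 140]
 [113  73  34  28  32  32  31  26  27  25  26  24  33  57  91 126 138 140]
 [141  96  45  32  29  29  31  29  27  26  29  37  59  88 118 135 139 140]
 [158 117  66  48  35  30  29  26  24  27  35  59  94 121 133 140 138 138]
 [139 125  96  86  67  46  31
[... 246 characters left out ...]
133 129 131 129 128 133]
 [139 140 140 141 139 131 134 126 122 128 134 139 135 137 131 127 125 129]
 [140 140 136 136 137 134 133 137 136 139 142 143 145 145 140 130 127 130]
 [138 136 135 139 142 139 139 148 146 146 149 148 151 150 141 131 126 126]
 [137 137 137 147 149 147 148 150 150 151 148 149 144 144 138 134 129 122]
 [135 133 137 145 154 153 150 147 148 144 142 141 142 139 140 132 131 129]
 [135 133 133 143 145 147 145 140 141 141 139 140 140 139 134 132 134 134]
 [132 130 129 137 144 142 140 140 137 138 139 140 139 138 138 134 136 136]
 [133 130 133 135 140 139 141 139 140 142 139 138 141 139 138 140 141 140]
 [132 133 131 138 139 141 138 138 137 140 140 138 139 140 137 140 137 141]]
```

```bash
f(){ grep -E "ee_pos|ft_force"; }
python3 -m pendant '[[0,[0,0,0.06],[0,0,0]],[0,[0,0,0],[0,0,0]]]' |f
python3 -m pendant '[[0,[0,0,0.06],[0,0,0]],[0,[0,0,0],[0,0,0]]]' |f
python3 - <<'E'
from h import *
s=snapshot('side'); th=np.radians(np.arange(0,360,5)); c=[.4989,.0163]
for r,z in((.057,.054),(.066,.046)):
    p=w2pix(s,np.c_[c[0]+r*np.cos(th),c[1]+r*np.sin(th),0*th+z]); print(r,p.min(0),p.max(0))
p=w2pix(s,[[.5302,.0364,.068],[.5302,.0364,.054],[.5636,-.0156,.05],[.4716,.0587,.054]]);print(p)
g=cv2.cvtColor(s['frame'],6);print(g[262:290,296]);print(g[250,262:275],g[250,325:340])
E
```

```text
ee_pos: [0.5388, 0.0125, 0.0288]
ft_force: [0.4, 0.8, -0.2]
ee_pos: [0.5388, 0.0125, 0.0276]
ft_force: [-0.1, -0.1, -1.1]
0.057 [272.09301422 223.30575137] [328.82057705 265.92520015]
0.066 [267.74686971 222.91843628] [333.01804291 272.29205996]
[[282.8866032  243.43247846]
 [282.91600159 248.10881046]
 [273.37746646 228.30582402]
 [309.70046006 262.09603553]]
[142 139 140 145 155 151 145 136 122  86  71  67  68  67  68  67  66  66
  66  68  68  87 101 108 111 111 110 109]
[ 92 103 117 120 121 109  84  64  60  64  91 122 135] [139 139 131 106  75  80 105 150 198 214 217 219 219 222 218]
```

No contact yet at a reading of 0.0276, and the side image puts the real tip about 28 mm above the reading. So a reading of about 0.030 holds the tip between the disc top and the rib top. I'll raise, return behind rib_b and sweep again at that height.

```bash
python3 -m pendant '[[0,[0,0,-1],[0,0,0]],[0,[0,0,-1],[0,0,0]],[0,[0.67,-1,0],[0,0,0]],[0,[0.67,-1,0],[0,0,0]],[0,[0,0,0],[0,0,-0.18]]]'>/dev/null
python3 -m pendant '[[0,[0,0,0],[0,0,-0.18]],[0,[0,0,0],[0,0,-0.18]],[0,[0,0,0],[0,0,-0.18]],[0,[0,0,0],[0,0,-0.18]],[0,[0,0,0],[0,0,-0.18]]]'>/dev/null
python3 -m pendant '[[0,[0,0,0],[0,0,-0.18]],[0,[0,0,0],[0,0,-0.18]],[0,[0,0,0],[0,0,-0.18]],[0,[0,0,0],[0,0,0]]]'
```

```text
clock: 10.6
ee_pos: [0.5137, 0.0534, 0.0678]
orientation: [-1.119, -2.936, -0.001]
ft_force: [-0.4, 1.4, 0.7]
grip_width: 0.0005
grasp_force: 0.0
```

```bash
python3 -m pendant '[[0,[0,0,0.94],[0,0,0]],[0,[0,0,0.94],[0,0,0]],[0,[0,0,0],[0,0,0]]]'
python3 -m pendant '[[0,[-0.273,0.073,0],[0,0,0.18]],[0,[-0.273,0.073,0],[0,0,0.18]],[0,[-0.273,0.073,0],[0,0,0.18]],[0,[-0.273,0.073,0],[0,0,0.18]]]'
python3 -m pendant '[[0,[-0.273,0.073,0.05],[0,0,0.18]]]'
python3 - <<'E'
from h import *
s=snapshot('top'); g=cv2.cvtColor(s['frame'],6); import pickle
g0=cv2.cvtColor(pickle.load(open('s0.pkl','rb'))['top']['frame'],6)
# rib_a region change at its old place
print(cv2.absdiff(g,g0)[242:254,238:252])
E
```

```text
clock: 10.9
ee_pos: [0.5117, 0.0532, 0.0283]
orientation: [-1.121, -2.931, 0.004]
ft_force: [-0.9, -0.7, 0.1]
grip_width: 0.0005
grasp_force: 0.0
clock: 11.3
ee_pos: [0.5313, 0.0399, 0.0309]
orientation: [-1.902, -2.5, -0.001]
ft_force: [-1.1, 2.3, -0.6]
grip_width: 0.0003
grasp_force: 0.4
clock: 11.4
ee_pos: [0.5346, 0.0354, 0.0301]
orientation: [-2.074, -2.359, -0.002]
ft_force: [-0.8, 0.6, 1.0]
grip_width: 0.0
grasp_force: 0.8
[[138 100  61  69  63   1  12  11   8  11   9  13   8   9]
 [109 127 103  66  68   5  11  11  10   9   7  11   6   8]
 [116 124  97  68  75  18  18   8  12  12   7   8  10  11]
 [121 125  81  75  96  21  34  16   8   8  10   9   7   7]
 [120 127  82  96 118  91   8  12  10   9  10  10  10   9]
 [127 124 112  77 114 119  52  37  19   7  10  11   8   8]
 [122 122 120 112 100 112  80  10  13  10  10   9   8  13]
 [123 120 122 121  78 105  99   3  20  13  10   6  13   9]
 [122 122 124 112  81  85 106  31   9  44  16  11   7   9]
 [122 132 115 132 118  84 113  83   0  49  16   8  11  16]
 [124 118  75  96 110 120  82  95  12  54  18  10  22  35]
 [118 131  97 114 119 119  83  44  64  69  31  45  35   3]]
```

Contact is felt now, with a lateral force of about 2.5 N and the pads loaded. I'm continuing the sweep.

```bash
f(){ grep -E "ee_pos|orien|force"; }
python3 -m pendant '[[0,[-0.273,0.073,0],[0,0,0.18]],[0,[-0.273,0.073,0],[0,0,0.18]],[0,[-0.273,0.073,0],[0,0,0.18]]]'|f
python3 -m pendant '[[0,[-0.273,0.073,0],[0,0,0.18]],[0,[-0.273,0.073,0],[0,0,0.18]],[0,[-0.273,0.073,0],[0,0,0.18]]]'|f
python3 -m pendant '[[0,[-0.273,0.073,0],[0,0,0.18]],[0,[-0.273,0.073,0],[0,0,0.18]],[0,[-0.273,0.073,0],[0,0,0.18]]]'|f
```

```text
ee_pos: [0.5388, 0.019, 0.0299]
orientation: [-2.521, -1.874, -0.002]
ft_force: [0.5, 0.2, 0.8]
grasp_force: 0.5
ee_pos: [0.5361, 0.0024, 0.0299]
orientation: [-2.859, -1.301, -0.003]
ft_force: [0.1, 1.0, -0.4]
grasp_force: 0.5
ee_pos: [0.5268, -0.0116, 0.0299]
orientation: [-3.068, -0.67, -0.003]
ft_force: [1.1, 0.4, -1.2]
grasp_force: 0.5
```

```bash
f(){ grep -E "clock|ee_pos|orien|force"; }
python3 -m pendant '[[0,[-0.273,0.073,0],[0,0,0.18]],[0,[-0.273,0.073,0],[0,0,0.18]],[0,[-0.273,0.073,0],[0,0,0.18]],[0,[-0.273,0.073,0],[0,0,0.18]],[0,[0,0,0],[0,0,0]]]'|f
python3 - <<'E'
from h import *
import pickle
st=get_state(); w=snapshot('wrist'); t=snapshot('top')
pickle.dump((st,w,t),open('w7.pkl','wb'))
c=[.4989,.0163]
# overlay-free: sample cover height ring for the dark notch in wrist and top views
for nm,s,a in(('wrist',w,(st,)),('top',t,())):
    g=cv2.cvtColor(s['frame'],6)
    for r in(.051,.054):
        th=np.arange(-180,180,4); q=np.radians(th)
        p=w2pix(s,np.c_[c[0]+r*np.cos(q),c[1]+r*np.sin(q),0*q+.054],*a)
        v=cv2.remap(g,p[:,0].astype(np.float32),p[:,1].astype(np.float32),1).ravel()
        print(nm,r,' '.join(f'{x}:{y}' for x,y in zip(th,v)))
E
```

```text
clock: 12.85
ee_pos: [0.5063, -0.0225, 0.0296]
orientation: [3.135, -0.204, 0.001]
ft_force: [0.5, -0.5, 0.4]
grasp_force: 0.0
wrist 0.051 -180:51 -176:52 -172:50 -168:50 -164:52 -160:50 -156:21 -152:16 -148:30 -144:28 -140:84 -136:29 -132:88 -128:100 -124:85 -120:129 -116:139 -112:26 -108:31 -104:33 -100:33 -96:35 -92:37 -88:152 -84:148 -80:148 -76:157 -72:151 -68:150 -64:151 -60:188 -56:239 -52:240 -48:240 -44:240 -40:240 -36:241 -32:240 -28:241 -24:241 -20:243 -16:135 -12:133 -8:119 -4:98 0:240 4:241 8:240 12:240 16:240 20:240 24:241 28:239 32:240 36:240 40:239 44:240 48:239 52:240 56:151 60:151 64:151 68:150 72:150 76:111 80:110 84:125 88:149 92:144 96:62 100:85 104:98 108:104 112:103 116:67 120:54 124:53 128:53 132:53 136:54 140:53 144:52 148:50 152:51 156:50 160:43 164:29 168:30 172:30 176:49
wrist 0.054 -180:50 -176:30 -172:30 -168:30 -164:41 -160:46 -156:17 -152:149 -148:33 -144:80 -140:30 -136:30 -132:52 -128:57 -124:180 -120:40 -116:48 -112:42 -108:31 -104:32 -100:35 -96:35 -92:39 -88:150 -84:145 -80:144 -76:142 -72:146 -68:144 -64:139 -60:231 -56:230 -52:230 -48:232 -44:23
[... 955 characters left out ...]
140:70 144:66 148:66 152:65 156:66 160:65 164:62 168:61 172:63 176:55
top 0.054 -180:53 -176:53 -172:45 -168:52 -164:42 -160:48 -156:67 -152:62 -148:44 -144:39 -140:52 -136:58 -132:59 -128:69 -124:60 -120:66 -116:65 -112:70 -108:57 -104:69 -100:74 -96:70 -92:71 -88:69 -84:72 -80:69 -76:73 -72:58 -68:78 -64:82 -60:81 -56:81 -52:77 -48:77 -44:78 -40:77 -36:79 -32:80 -28:80 -24:79 -20:81 -16:81 -12:83 -8:88 -4:87 0:82 4:54 8:58 12:62 16:70 20:70 24:71 28:77 32:77 36:80 40:84 44:88 48:88 52:90 56:88 60:85 64:79 68:59 72:53 76:56 80:56 84:60 88:60 92:61 96:63 100:63 104:65 108:68 112:65 116:68 120:67 124:71 128:66 132:67 136:68 140:66 144:66 148:67 152:64 156:65 160:65 164:62 168:57 172:58 176:55
```

The wrist image shows the notch at about -10°, still some 16° short of the key. I'll measure both angles more finely.

```bash
cat > m.py <<'E'
from h import *
def meas(w,st,zc=.054,lo=-60,hi=30,c=(.4989,.0163)):
    g=cv2.cvtColor(w['frame'],6); th=np.arange(lo,hi,1.); q=np.radians(th)
    for nm,rs,z in(('notch',(.050,.052,.054),zc),('key',(.070,.073,.076),.05)):
        for r in rs:
            p=w2pix(w,np.c_[c[0]+r*np.cos(q),c[1]+r*np.sin(q),0*q+z],st).astype(np.float32)
            v=cv2.remap(g,p[:,0],p[:,1],1).ravel().astype(int)
            print(nm,r,lo,*v)
E
python3 - <<'E'
from m import *
import pickle
st,w,t=pickle.load(open('w7.pkl','rb')); meas(w,st,lo=-45,hi=5)
E
```

```text
notch 0.05 -45 241 240 241 240 241 241 240 241 240 240 240 241 241 240 241 241 240 240 241 240 241 240 241 240 241 246 156 120 79 104 136 135 137 136 134 134 135 121 87 110 113 101 167 244 239 239 241 241 240 240
notch 0.052 -45 240 240 240 240 241 240 240 241 241 240 240 241 240 240 241 240 241 241 240 240 240 240 240 241 241 243 154 133 134 134 135 134 134 133 134 134 134 130 87 107 112 104 202 243 240 240 240 240 240 240
notch 0.054 -45 232 232 232 230 231 232 231 230 230 230 233 232 232 231 232 233 232 233 233 232 233 233 233 233 233 235 153 134 134 135 133 135 133 134 135 136 109 88 89 107 112 106 191 238 236 236 235 238 237 237
key 0.07 -45 69 77 74 68 71 69 71 73 74 77 78 77 77 76 77 78 78 62 110 132 134 131 131 113 73 74 75 76 76 75 73 70 67 73 101 119 130 158 166 159 203 222 219 217 214 213 212 211 210 208
key 0.073 -45 216 216 216 216 214 215 214 213 213 212 213 213 213 213 212 212 215 73 107 133 136 132 130 104 219 212 212 211 211 211 212 211 211 211 212 212 212 213 213 213 213 214 215 215 215 214 214 214 214 212
key 0.076 -45 213 214 214 215 216 215 214 215 216 216 214 214 214 213 213 213 212 150 104 135 134 131 129 92 216 211 211 212 213 212 213 212 212 212 211 213 214 214 215 212 209 210 211 213 216 216 215 213 213 216
```

```bash
python3 -m pendant '[[0,[-0.118,0.032,0],[0,0,0.08]],[0,[-0.118,0.032,0],[0,0,0.08]],[0,[-0.118,0.032,0],[0,0,0.08]],[0,[0,0,0],[0,0,0]]]'
python3 -c "
from m import *
st=get_state(); w=snapshot('wrist'); meas(w,st,lo=-45,hi=5)"
```

```text
clock: 13.35
ee_pos: [0.4995, -0.023, 0.0294]
orientation: [-3.102, 0.495, -0.001]
ft_force: [0.2, -0.2, 0.4]
grip_width: 0.0004
grasp_force: 0.3
notch 0.05 -45 240 240 240 241 240 240 240 240 240 240 239 240 240 240 240 241 229 132 121 112 135 134 134 135 134 136 125 89 90 96 110 107 111 237 241 240 240 239 240 239 239 239 240 240 240 240 240 240 240 240
notch 0.052 -45 240 240 240 240 240 240 240 240 240 240 239 240 240 240 239 242 229 104 126 110 120 126 133 134 133 134 138 114 89 94 110 108 101 231 241 239 240 240 239 240 240 239 240 240 240 240 240 240 240 240
notch 0.054 -45 229 230 229 229 230 230 231 230 231 231 231 232 231 231 230 232 221 125 131 129 129 131 107 136 134 136 105 87 87 92 109 109 94 236 232 233 233 234 234 234 233 234 235 235 235 236 235 237 239 236
key 0.07 -45 76 75 76 75 75 76 77 77 77 76 75 74 74 75 76 61 61 68 114 132 132 131 128 105 104 121 128 158 189 221 218 217 214 214 214 216 215 214 214 214 214 212 213 213 213 213 212 211 209 209
key 0.073 -45 215 215 215 213 213 212 212 212 212 213 212 212 211 212 196 54 62 60 111 135 135 131 126 99 213 211 210 210 209 210 210 210 209 209 208 209 210 211 211 212 213 212 214 213 214 214 213 214 214 213
key 0.076 -45 213 214 214 214 213 215 215 214 214 213 213 211 211 211 218 53 62 61 111 137 134 130 126 131 210 212 213 216 214 215 213 213 211 218 220 221 220 219 216 215 214 216 219 219 218 218 218 220 223 221
```

The notch centre is now at -20.4° and the key is at about -24.6°, so it needs one more small nudge of about 4°.

```bash
python3 -m pendant '[[0,[-0.07,0.019,0],[0,0,0.046]],[0,[-0.07,0.019,0],[0,0,0.046]],[0,[0,0,0],[0,0,0]]]'
python3 -c "
from m import *
st=get_state(); w=snapshot('wrist'); meas(w,st,lo=-45,hi=5)"
```

```text
clock: 13.7
ee_pos: [0.4962, -0.023, 0.0292]
orientation: [-3.081, 0.612, -0.0]
ft_force: [0.8, 1.0, 0.1]
grip_width: 0.0007
grasp_force: 0.5
notch 0.05 -45 240 239 240 240 240 240 240 240 240 240 240 243 138 103 136 136 136 119 134 134 135 107 87 88 89 108 105 96 200 244 240 239 240 240 240 240 239 239 239 240 239 240 241 239 240 239 240 240 239 239
notch 0.052 -45 240 240 240 240 240 240 240 240 240 239 240 239 146 116 129 132 123 113 104 108 108 102 89 88 90 105 106 99 211 242 240 240 240 239 240 240 240 240 239 240 239 240 240 239 240 240 240 240 240 240
notch 0.054 -45 230 229 230 231 231 230 231 230 232 230 231 231 79 86 80 122 132 130 131 130 131 123 90 88 88 100 101 98 210 233 234 230 232 234 232 233 234 232 234 233 234 234 233 236 235 234 235 237 236 235
key 0.07 -45 75 75 75 76 76 77 78 76 75 75 73 72 70 72 60 62 63 71 114 133 133 131 126 124 223 218 216 214 212 211 210 212 213 212 212 213 212 213 214 214 214 213 214 213 213 212 211 210 210 210
key 0.073 -45 215 214 213 213 212 212 211 212 212 212 211 213 211 200 55 63 61 67 112 136 133 131 125 114 214 210 210 212 211 210 210 211 211 212 212 209 209 210 211 211 212 214 216 214 213 213 215 217 215 214
key 0.076 -45 213 214 214 215 214 214 214 214 214 211 211 210 211 210 62 61 61 64 110 136 135 130 124 132 211 214 217 216 217 215 214 215 218 222 223 221 221 220 218 217 219 220 222 221 221 220 221 224 223 223
```

The notch at -25.2° is over the key at about -24.6°. Now I'll back off, raise, and go over the boss.

```bash
python3 -m pendant '[[0,[0.1,0,0],[0,0,0]],[0,[0,0,-1],[0,0,0]],[0,[0,0,-1],[0,0,0]],[0,[-0.365,-0.93,0],[0,0,0]],[0,[-0.365,-0.93,0],[0,0,0]]]' >/dev/null
python3 -m pendant '[[0,[0,0,0.5],[0,0,0]],[0,[0,0,0.5],[0,0,0]],[0,[0,0,0],[0,0,0]]]'
python3 -c "
from m import *
st=get_state(); w=snapshot('wrist'); meas(w,st,lo=-45,hi=5)"
```

```text
clock: 14.55
ee_pos: [0.497, 0.0154, 0.0476]
orientation: [3.08, -0.613, -0.005]
ft_force: [-1.6, -0.4, 0.0]
grip_width: 0.0007
grasp_force: 0.0
notch 0.05 -45 239 240 239 240 239 240 239 239 239 239 239 242 124 87 128 139 137 115 88 88 99 106 91 87 92 142 139 99 161 246 239 239 239 239 240 239 240 239 240 240 240 239 239 239 239 239 240 239 239 239
notch 0.052 -45 239 239 240 239 239 239 239 240 239 239 240 242 137 96 139 138 138 116 127 133 133 132 131 132 118 111 140 125 173 245 239 239 239 239 239 239 239 239 240 239 239 239 240 239 239 239 239 239 239 239
notch 0.054 -45 228 227 229 229 229 229 229 229 230 229 230 232 137 109 139 137 140 104 127 133 133 133 132 133 114 123 137 131 165 234 228 229 232 231 232 233 230 233 234 234 233 234 233 236 235 234 235 237 236 235
key 0.07 -45 212 211 212 211 210 210 211 210 211 210 211 209 211 210 210 211 210 198 102 133 134 134 131 110 120 212 209 210 209 209 209 208 208 207 208 206 208 208 209 209 210 210 211 210 212 211 212 213 212 211
key 0.073 -45 211 212 212 212 212 212 213 211 211 210 210 210 210 209 210 208 207 213 101 134 135 133 131 103 195 207 206 207 207 208 210 212 210 209 209 208 210 208 211 213 213 210 208 207 208 208 210 213 212 211
key 0.076 -45 212 210 211 210 208 204 201 199 204 182 171 152 138 125 136 149 160 152 91 136 136 133 130 93 161 160 156 135 138 149 176 202 215 211 210 212 214 216 218 220 220 221 220 219 215 215 217 218 219 218
```

The key rib is visible centred in the notch, within about 0.6°. Now I'll press down.

```bash
f(){ grep -E "ee_pos|ft_force"; }
python3 -m pendant '[[0,[0.07,-0.08,0.2],[0,0,0]],[0,[0,0,0.2],[0,0,0]],[0,[0,0,0],[0,0,0]]]'|f
python3 -m pendant '[[0,[0,0,0.1],[0,0,0]],[0,[0,0,0.1],[0,0,0]],[0,[0,0,0],[0,0,0]]]'|f
python3 -m pendant '[[0,[0,0,0.1],[0,0,0]],[0,[0,0,0.1],[0,0,0]],[0,[0,0,0],[0,0,0]]]'|f
```

```text
ee_pos: [0.5003, 0.0169, 0.0407]
ft_force: [-0.6, 0.0, -0.8]
ee_pos: [0.5004, 0.0173, 0.0369]
ft_force: [-0.6, -0.3, -0.4]
ee_pos: [0.5003, 0.0173, 0.0329]
ft_force: [0.5, -0.7, 0.2]
```

```bash
f(){ grep -E "ee_pos|ft_force"; }
python3 -m pendant '[[0,[0,0,0.1],[0,0,0]],[0,[0,0,0],[0,0,0]]]'|f
python3 -m pendant '[[0,[0,0,0.1],[0,0,0]],[0,[0,0,0],[0,0,0]]]'|f
python3 -m pendant '[[0,[0,0,0.1],[0,0,0]],[0,[0,0,0],[0,0,0]]]'|f
```

```text
ee_pos: [0.5006, 0.0172, 0.0311]
ft_force: [-1.3, -0.3, -0.1]
ee_pos: [0.5006, 0.0172, 0.0291]
ft_force: [0.1, 0.6, 2.0]
ee_pos: [0.5006, 0.0172, 0.027]
ft_force: [-1.4, -0.3, 2.2]
```

```bash
f(){ grep -E "ee_pos|ft_force"; }
python3 -m pendant '[[0,[0,0,0.1],[0,0,0]],[0,[0,0,0],[0,0,0]]]'|f
python3 -m pendant '[[0,[0,0,0.1],[0,0,0]],[0,[0,0,0],[0,0,0]]]'|f
python3 -m pendant '[[0,[0,0,0.1],[0,0,0]],[0,[0,0,0],[0,0,0]]]'|f
python3 -c "
from m import *
st=get_state(); w=snapshot('wrist'); cv2.imwrite('pics/w9.png',w['frame']); cv2.imwrite('pics/s9.png',snapshot('side')['frame']); meas(w,st,lo=-40,hi=-10)"
```

```text
ee_pos: [0.5006, 0.0172, 0.0249]
ft_force: [-0.6, -0.0, 1.4]
ee_pos: [0.5006, 0.0172, 0.0242]
ft_force: [-4.7, 1.1, 18.1]
ee_pos: [0.5007, 0.0173, 0.024]
ft_force: [-11.3, 3.0, 37.8]
notch 0.05 -40 239 238 239 239 239 239 239 247 119 121 137 135 137 139 129 104 135 139 134 105 136 137 85 229 241 239 239 240 239 239
notch 0.052 -40 239 239 239 239 240 239 239 247 111 90 113 136 117 117 127 128 127 124 124 114 86 138 121 221 240 239 239 239 240 239
notch 0.054 -40 239 239 239 239 240 239 239 248 90 91 137 134 124 121 131 132 131 131 133 120 120 136 120 223 239 239 239 239 239 239
key 0.07 -40 211 209 209 210 210 210 211 210 209 210 209 210 219 103 131 133 132 129 111 146 211 208 209 209 209 208 208 208 208 208
key 0.073 -40 212 212 212 211 211 211 211 210 210 210 209 207 209 95 132 135 132 130 104 195 208 209 208 207 209 210 210 208 209 208
key 0.076 -40 209 206 203 200 197 198 197 127 173 157 145 131 130 97 134 135 133 129 98 137 126 149 170 186 198 205 209 211 211 213
```

A hard stop at 38 N came after several millimetres of soft travel, which suggests the cover is home. I'll raise off and verify in a picture.

```bash
python3 -m pendant '[[0,[0,0,-0.5],[0,0,0]],[0,[0,0,-1],[0,0,0]],[0,[0,0,-1],[0,0,0]],[0,[0,0,-1],[0,0,0]],[0,[-1,0,-1],[0,0,0]]]'
python3 -m pendant '[[0,[-1,0,-1],[0,0,0]],[0,[-1,0,-1],[0,0,0]],[0,[-1,0,0],[0,0,0]],[0,[-1,0,0],[0,0,0]],[0,[0,0,0],[0,0,0]]]'
python3 - <<'E'
from h import *
st=get_state(); w=snapshot('wrist'); s=snapshot('side')
th=np.radians(np.arange(0,360,2)); c=[.4989,.0163]
for nm,q,a in(('w',w,(st,)),('s',s,())):
    for r,z in((.057,.046),(.057,.054),(.060,.046)):
        p=w2pix(q,np.c_[c[0]+r*np.cos(th),c[1]+r*np.sin(th),0*th+z],*a); print(nm,r,z,p.min(0).round(1),p.max(0).round(1))
    if nm=='w': x0,y0=np.maximum(p.mean(0)-[90,80],0).astype(int); print(x0,y0)
a=cv2.resize(w['frame'][y0:y0+150,x0:x0+180],(480,400),interpolation=2)
b=cv2.resize(s['frame'][205:295,262:338],(320,379),interpolation=2)
o=np.zeros((400,800,3),np.uint8);o[:,:480]=a;o[:379,480:]=b;cv2.imwrite('pics/f.png',o)
E
```

```text
clock: 17.3
ee_pos: [0.4838, 0.0239, 0.1121]
orientation: [3.079, -0.612, 0.005]
ft_force: [-0.4, 0.6, 0.4]
grip_width: 0.0006
grasp_force: 0.0
clock: 17.8
ee_pos: [0.4055, 0.0569, 0.1505]
orientation: [-3.079, 0.605, 0.006]
ft_force: [0.0, 0.4, 0.2]
grip_width: 0.0005
grasp_force: 0.0
w 0.057 0.046 [204.4 -27. ] [360.5 140. ]
w 0.057 0.054 [202.2 -30.5] [362.8 141.4]
w 0.06 0.046 [200.2 -32. ] [364.6 143.9]
192 0
s 0.057 0.046 [272.2 225.9] [328.5 268.5]
s 0.057 0.054 [272.1 223.3] [328.8 265.9]
s 0.06 0.046 [270.7 224.9] [330.  269.8]
```

View pics/f.png

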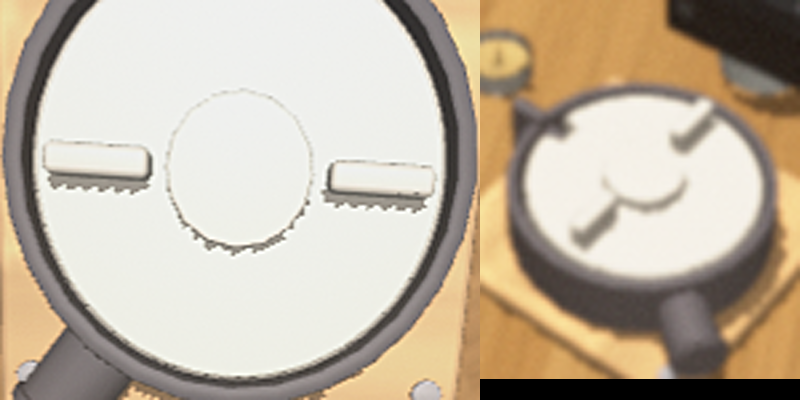

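The final picture shows the cover flush and level in the rim, with no side face standing proud. The notch is on the key, at (565,125) in the side crop, and the hand is clear.

```bash
python3 -c "
from plant import *
print(finish_job())"
```

```text
the job is handed in; nothing more can be done
None
```

The cover was turned clockwise until its notch stood over the key and pressed down to a hard stop at about 38 N; the last picture shows it level and flush with the hand clear, and the job is handed in with no verdict shown.

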